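Seat the drill plate on the fixture's locating pins

ROBOT

A 6-joint arm with a two-finger parallel gripper is mounted at the origin on a cart in front of the work surface, level with it; the furniture and walls round the work are solid. World frame = base frame: x ahead of the robot, y to its left, z up, the work surface at z = 0. Lengths are in m, angles in rad, forces in N, time in s.
With the tool pointing down it reaches from about 0.375 to 0.75 m from the base axis. Payload 9 kg.
Tool frame: the origin (TCP) lies on the centre line of the jaws, within the pads' length; the fingertips stand 17 mm ahead of it and the grasp point (between the pads) lies 2 mm behind it; x points along the fingers, y is the direction in which the jaws open and shut, and the axes are right-handed (so a half turn about x gives the same grasp; the last joint's range is limited). The gripper opens to 85 mm and grips with 20 to 120 N. Pads are 22 mm wide; open, the fingers measure 114 mm over their backs; the gripper's body (76 mm by 85 mm) begins 54 mm behind the grasp point. The pads swing forward as they close: fully open they stand 13 mm farther back than shut.
Start: joints at [-1.336, 0.104, 0.097, 1.564, 0, 1.353], TCP at [0.263, -0.54, 0.248] pointing down, gripper open.
Joint ranges: [-2.99, 2.99], [-0.84, 1.86], [-1.1, 1.16], [-1.84, 2.11], [-1.51, 1.56], [-3.14, 3.14]. Speed limits (rad/s): [2.22, 2.22, 2.57, 3.14, 3.14, 3.14].

INTERFACE

Orientations are given as a unit quaternion [x, y, z, w].
In Python, from station import ctrl gives the robot as it stands. The module is installed in compiled form; this text tells all that it offers.
- The arm moves only by the tool apply_moves, never from a script. Its argument "increments" is a list that holds one entry, the list of rows, each a list of 7 numbers: the shift along the tool's x, y, z in units of 0.1 m (1.0 is 0.1 m), then the turn, a rotation vector about the tool's x, y, z in units of 120 degrees (1.0 is 120 degrees), then the gripper command: -1 is shut, 1 is fully open, values between are in proportion. In form: [[[tx, ty, tz, ax, ay, az, fingers], ...]]. A call has 1 to 12 rows; each row is the pose to reach, as a shift and turn from the pose commanded when the call began, along the tool's axes at that moment; what a row does not reach only later rows make up. A row lasts 1/10 s, in which the tool goes at most 50 mm and 8.59 degrees, less where a joint would pass 70% of its speed; a pose out of reach is approached as far as the arm can. A call with a number of a shift or a turn outside -1 to 1 is refused whole. A call with a gripper value outside its range is refused whole. The fingers move at their own pace and stop on an object; "grip_force" is the grip in N (left out, the last holds). Time passes only in rows, so rows that repeat a pose let the fingers close. It gives the time, the measured TCP pose, the force and the opening at its end, in the units of the state.
- ctrl.get_obs(): the state, without advancing time (a new reading comes with each control period).
- ctrl.snapshot(name): name is "scene" or "top" or "wrist"; returns a dict with "frame" (480x640x3 uint8, red, green, blue), "z_map" (480x640 float32, m along the optical axis (not along the pixel's ray), 0 where there is no reading), "mtx" (3x3 intrinsics, pixels), "position" and "orientation" of the camera in the world. Camera axes: x right, y down, z forward; pixel columns grow to the right and rows downward; lengths in m; the calibration is good to about 2 mm. A picture is of the moment at which its call begins.
- ctrl.finish_job(): hands the job in, once; it reports no verdict.
The state is a dict: "time": time; "joints": joint angles; "qd": joint speeds; "joint_efforts": joint torques, N m; "tcp_pos": TCP position; "eef_rot": TCP orientation; "wrist_force": force on the tool from outside, world axes, zero at the start; "ft_torque": the same for the moment, N m; "opening": finger opening in m.
Only numpy, scipy, OpenCV 4.12 (cv2) and the standard library are available. Lean on these libraries where they do the work, as an engineer would, in place of code of your own. Each camera call takes 0.05 s, during which the arm holds its last target.

TASK

The blue drill plate lies cocked up on the two locating pins of the dark fixture, a little to the left of its place and short of the fence. Nudge it sideways with the fingertips, squaring it to the fence and sliding it along, until both holes drop over the pins and it lies flat on the base; do not pick it up. Leave the sleeve, the bolt and the small bottle behind the fence where they are.

Things in the scene. Friction and masses are not known exactly. Their poses are not given: they have to be found in the camera images.
- fixture: Fixed fixture on a grey packing block 0 to 30 mm high. Origin at the base's underside, below the centre of the seated plate; x to the fence, y along it to the left, z up. Dark steel base 12 mm thick, x -62 to 128, y -90 to 130 mm. Steel fence, 26 mm above the base, y -88 to 112, its plate-side face at x = 46, its back at x = 60; behind it the base serves as a shelf
- pin_left (a point): Foot (on the base's top face) of the left brass pin, at x 18, y 35 mm, z 12 of the fixture. The pin is 12 mm in diameter, 9 mm high, with a bullet nose that tapers from 3.5 mm up
- pin_right (a point): Foot of the right brass pin, the same pin at x 18, y -35 mm, z 12 of the fixture
- drill_plate: Blue aluminium plate 90 (x) by 150 (y) by 8 mm, 0.3 kg. Origin at the centre of its underside; x toward its far edge, y to the left, z up. Start: far edge up on both pin noses, near edge on the base, tilted 0.12 to 0.15 rad, 18 to 32 mm left of home, 4 to 14 mm short of it in x, turned up to 0.08 rad. Slides at 0.5 to 4 N. Seated: 1 mm from the fence. The 3 steel-rimmed bushes take no pin
- hole_round (a point): Centre, at the underside, of the plate's round through hole (13.8 mm), at x 18, y 35 mm of the plate; goes over pin_left
- hole_slot (a point): Centre, at the underside, of the plate's slot (13.8 mm in x, 18 mm in y), at x 18, y -35 mm of the plate; goes over pin_right
- sleeve: Bystander on the base behind the fence, left: turned aluminium sleeve lying on its side, 51 mm in diameter and 50 mm long; origin at the centre of its underside
- thread_lock: Bystander standing on the base behind the fence, right: small red thread-lock bottle with a black pointed cap, 28 mm wide, 84 mm high; origin at the centre of its foot
- hex_bolt: Bystander standing on the base behind the fence, middle: steel hex bolt standing on its head, 18 mm wide, 49 mm high; origin at the centre of its foot

How it is judged:
At the end, for the whole second after the job is handed in: Both holes sit over their pins (round hole within 3 mm, slot within 4 mm of its pin's axis), the plate's underside is within 2.5 mm of the base's top face at both holes, and the plate lies flat (within 0.03 rad) and at rest (z of each of hole_round, hole_slot in the frame of fixture below 0.0145 m and horizontal distance between hole_round and pin_left below 0.003 m and horizontal distance between hole_slot and pin_right below 0.004 m and angle between drill_plate's own z axis and vertical below 0.03 rad and linear speed of drill_plate below 0.01 m/s); the robot touches nothing.
It fails at once if the plate is lifted: its underside centre more than 20 mm above the base's top face (z of drill_plate in the frame of fixture above 0.032 m).
It fails at once if the plate is tipped up by more than 0.35 rad (angle between drill_plate's own z axis and vertical above 0.35 rad).
It fails at once if the sleeve is moved by more than 20 mm (distance of sleeve from where it was at the start of the episode above 0.02 m).
It fails at once if the small bottle is moved by more than 20 mm (distance of thread_lock from where it was at the start of the episode above 0.02 m).
It fails at once if the hex bolt is moved by more than 20 mm (distance of hex_bolt from where it was at the start of the episode above 0.02 m).
It also fails if it takes over 51 s, if anything falls off the work surface, if the arm or the gripper's body presses on something with over 40 N, if the wrist force passes 120 N, or if a joint passes its speed limit or range.

## Working session

There is one attempt and no reset: what is moved stays moved. The work goes in short steps, Python scripts to look and compute and a tool call to move; the robot and the scene stay as the last step left them, time stands still between calls to the robot, and variables do not carry over. Pictures are saved under pics/ and viewed, and the job is handed in when it is done.

Besides the shell and the picture viewer there is one more tool, called after "Call:" as a command line: name --argument value ..., lists and objects as JSON in quotes. apply_moves: Moves the arm, as the interface text tells. Its arguments: {"type":"object","properties":{"increments":{"type":"array"},"grip_force":{"type":"number"}},"required":["increments"]}

```bash
mkdir -p pics
cat > h.py <<'E'
from station import ctrl
import numpy as np, cv2
from scipy.spatial.transform import Rotation as R
def snap(n,f):
    s=ctrl.snapshot(n); cv2.imwrite('pics/'+f+'.png',s['frame'][:,:,::-1]); np.savez('pics/'+f+'.npz',**s); return s
def pts(s):
    v,u=np.mgrid[0:480,0:640]; z=s['z_map']; K=s['mtx']
    c=np.stack([(u-K[0,2])/K[0,0]*z,(v-K[1,2])/K[1,1]*z,z],-1)
    return c@R.from_quat(s['orientation']).as_matrix().T+s['position']
E
python3 - <<'E'
from h import *
for n in ['scene','top']:
    s=snap(n,n+'0'); print(n,s['position'],s['orientation'],s['mtx'].tolist())
print(ctrl.get_obs())
E
```

```text
scene [0.3239015  0.60391052 0.73948814] [-0.26773761  0.90391409 -0.31764758  0.10176399] [[620.2041539392791, 0.0, 310.52146433519397], [0.0, 620.2041539392791, 242.6101434361656], [0.0, 0.0, 1.0]]
top [0.56649586 0.15128679 0.90784593] [ 0.70758969 -0.70606097  0.01086518 -0.02601333] [[593.310440107541, 0.0, 318.776375017717], [0.0, 593.310440107541, 244.9806936213344], [0.0, 0.0, 1.0]]
{'time': 0.1, 'joints': array([-1.33570659e+00,  1.04639472e-01,  9.65527396e-02,  1.56388401e+00,
       -9.48258438e-06,  1.35308517e+00]), 'qd': array([-0.0004048 , -0.00247009,  0.00155667, -0.00013971, -0.00142545,
        0.00033848]), 'joint_efforts': array([ 5.95205798e-03, -5.58203888e+01,  5.04721785e+01,  1.30363365e-02,
       -2.26763250e-04, -3.32210539e-05]), 'tcp_pos': array([ 0.26242709, -0.53926589,  0.24760327]), 'eef_rot': array([-0.68905483, -0.15914032,  0.68906875, -0.15830997]), 'wrist_force': array([0.36370412, 0.55477545, 0.20919839]), 'ft_torque': array([ 0.02769979,  0.06095164, -0.03178445]), 'opening': 0.08535046776953399}
```

View pics/top0.png

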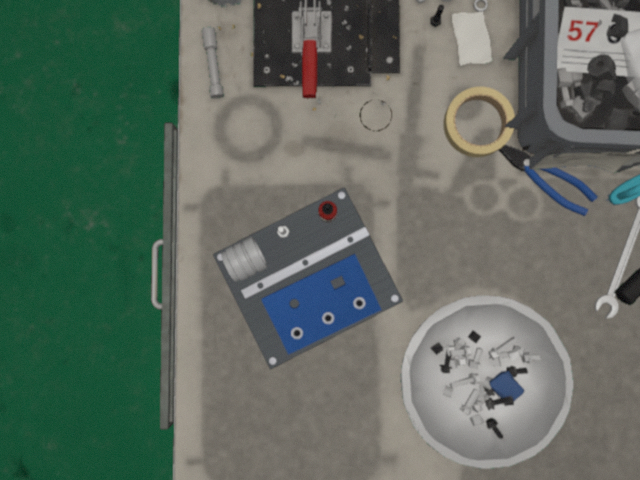

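View pics/scene0.png

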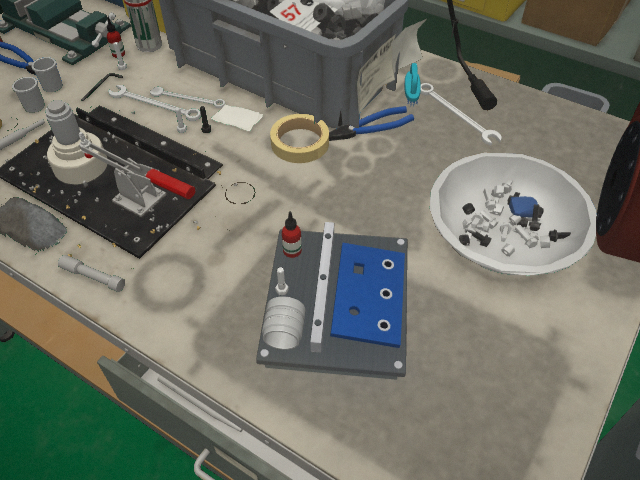

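```bash
cat >> h.py <<'E'
def blue(s,P):
    hsv=cv2.cvtColor(s['frame'],cv2.COLOR_RGB2HSV)
    m=cv2.inRange(hsv,(100,120,50),(125,255,255))
    n,l,st,c=cv2.connectedComponentsWithStats(m)
    k=1+np.argmax(st[1:,4]); return (l==k)
E
python3 - <<'E'
from h import *
for n in ['top','scene']:
    s=dict(np.load(f'pics/{n}0.npz')); P=pts(s)
    print(n,R.from_quat(s['orientation']).as_matrix().round(3).tolist())
    m=blue(s,P); p=P[m]; p=p[p[:,2]>0.02]
    A=np.c_[p[:,:2],np.ones(len(p))]; co=np.linalg.lstsq(A,p[:,2],rcond=None)[0]
    print(m.sum(),co, p[:,2].min(),p[:,2].max(), np.std(p[:,2]-A@co))
    # base/fence height maps
    zz=P[:,:,2]
    reg=(zz>0.035)&(zz<0.049)&~m&(np.hypot(P[:,:,0]-p[:,0].mean(),P[:,:,1]-p[:,1].mean())<0.25)
    q=P[reg]; print('base z',np.median(q[:,2]),len(q)); print(cv2.minAreaRect(q[:,:2].astype(np.float32)))
    reg=(zz>0.062)&(zz<0.073)&~m&(np.hypot(P[:,:,0]-p[:,0].mean(),P[:,:,1]-p[:,1].mean())<0.25)
    reg&=(s['frame'].min(-1)>150)
    q=P[reg]; print('fence z',np.median(q[:,2]),len(q)); print(cv2.minAreaRect(q[:,:2].astype(np.float32)))
    print('plate',cv2.minAreaRect(p[:,:2].astype(np.float32)))
    import sys
E
```

```text
top [[0.003, -0.999, 0.052], [-1.0, -0.002, 0.021], [-0.021, -0.052, -0.998]]
5787 [ 0.24967706  0.06405722 -0.0908186 ] 0.03255095864612956 0.9078459309638315 0.051333850767007
base z 0.036421366872135486 6616
((0.5149294137954712, 0.12432704865932465), (0.4166698753833771, 0.27261051535606384), 50.781768798828125)
fence z 0.06343842292297508 1569
((0.5092875957489014, 0.10608622431755066), (0.3363865315914154, 0.22494594752788544), 62.285362243652344)
plate ((0.5259822607040405, 0.16632060706615448), (0.090305857360363, 0.149963840842247), 25.75082778930664)
scene [[-0.836, -0.419, 0.354], [-0.549, 0.655, -0.52], [-0.014, -0.629, -0.777]]
5928 [-0.09174145  0.51497056  0.0075893 ] 0.032444833408290075 0.7394881434554793 0.038440177899027386
base z 0.03693710613373963 3010
((0.5172344446182251, 0.13107076287269592), (0.40128156542778015, 0.2686070203781128), 50.36244583129883)
fence z 0.0628791123422131 783
((0.5391042232513428, 0.09870493412017822), (0.39294466376304626, 0.21392357349395752), 50.50156021118164)
plate ((0.43855947256088257, 0.34958869218826294), (0.0908699631690979, 0.5577446222305298), 25.808483123779297)
```

Run:
```python
import cv2
a=cv2.imread('pics/top0.png')[170:390,200:420]; cv2.imwrite('pics/tz.png',cv2.resize(a,(600,600),interpolation=cv2.INTER_CUBIC))
a=cv2.imread('pics/scene0.png')[205:385,245:425]; cv2.imwrite('pics/sz.png',cv2.resize(a,(600,600),interpolation=cv2.INTER_CUBIC))
```

```text
(no output)
```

View pics/tz.png

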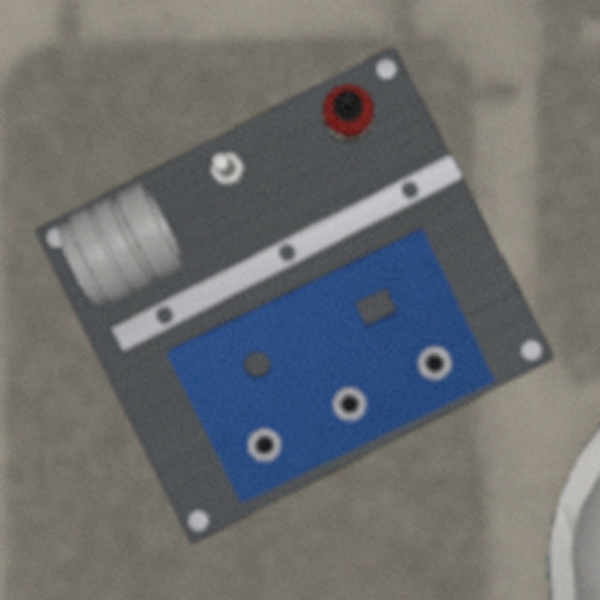

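View pics/sz.png

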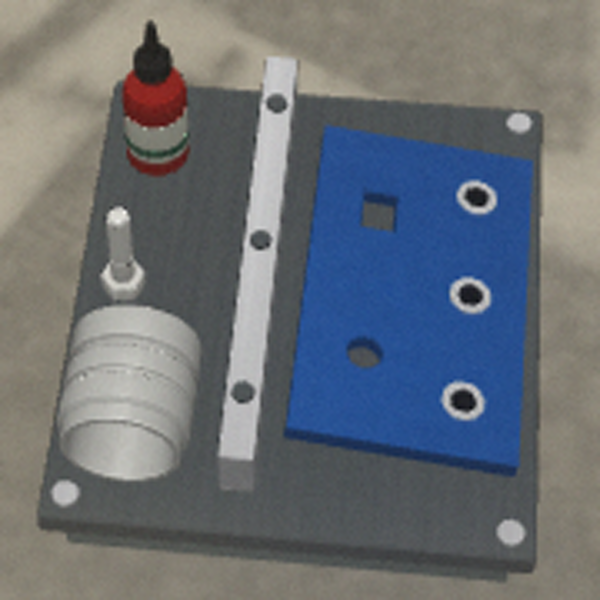

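```bash
cat > fit.py <<'E'
from h import *
from scipy.optimize import least_squares
def proj(s,X):
    c=(X-s['position'])@R.from_quat(s['orientation']).as_matrix(); K=s['mtx']
    return c[:,:2]/c[:,2:]*[K[0,0],K[1,1]]+[K[0,2],K[1,2]]
FB=np.array([[128,130,12],[128,-90,12],[-62,-90,12],[-62,130,12],[46,112,38],[46,-88,38],[60,112,38],[60,-88,38]])/1e3
PC=np.array([[45,75,8],[45,-75,8],[-45,-75,8],[-45,75,8],[18,35,8],[18,-35,8]])/1e3
def fixT(f,X):
    c,s=np.cos(f[2]),np.sin(f[2]); M=np.array([[c,-s,0],[s,c,0],[0,0,1]])
    return X@M.T+[f[0],f[1],0.030]
def plateF(p,X): # x,y of centre, yaw, tilt(up at far), roll ; near edge lowest on base -> fixture coords
    M=(R.from_euler('z',p[2])*R.from_euler('y',-p[3])*R.from_euler('x',p[4])).as_matrix()
    Y=X@M.T; low=min(([a,b,0]@M.T)[2] for a in(-.045,.045) for b in(-.075,.075))
    return Y+[p[0],p[1],.012-low]
E
cat > fit0.py <<'E'
from fit import *
t=dict(np.load('pics/top0.npz')); sc=dict(np.load('pics/scene0.npz'))
tz=lambda a:np.array(a,float)*220/600+[199.7,169.7]; sz=lambda a:np.array(a,float)*.3+[244.7,204.7]
TB=tz([[38,232],[395,48],[552,355],[193,542],[124,350],[463,176],[112,328],[452,154]])
SB=sz([[46,517],[118,83],[541,112],[535,565],[252,460],[298,60],[220,458],[265,58]])
TP=tz([[168,350],[425,230],[495,382],[242,503],[257,365],[377,306]])
SP=sz([[287,432],[324,127],[532,159],[517,463],[365,352],[380,210]])
def res(f,both=3):
    r=[]
    if both&1: r.append(proj(t,fixT(f,FB))-TB)
    if both&2: r.append(proj(sc,fixT(f,FB))-SB)
    return np.concatenate(r).ravel()
for b in(1,2,3):
    o=least_squares(res,[.53,.15,.4],args=(b,)); print(b,o.x.round(4),np.abs(o.fun).max().round(2),o.fun.std().round(2))
f=o.x; np.save('fix.npy',f)
for b in(1,2,3):
    # allow per-camera fixture
    fb=least_squares(res,f,args=(b,)).x
    def rp(p):
        r=[]; W=fixT(fb,plateF(p,PC))
        if b&1: r.append(proj(t,W)-TP)
        if b&2: r.append(proj(sc,W)-SP)
        return np.r_[np.concatenate(r).ravel(),p[4]*20]
    o=least_squares(rp,[-.008,.025,0,.13,0]); print('plate',b,o.x.round(4),o.fun.round(1).tolist())
    print(' yaw deg fixture',np.degrees(fb[2]))
E
python3 fit0.py
```

```text
1 [0.5445 0.1534 0.4767] 2.67 1.27
2 [0.5412 0.1609 0.4765] 3.53 1.45
3 [0.5431 0.1568 0.4764] 4.75 2.13
plate 1 [-0.01    0.0191 -0.032   0.0777 -0.    ] [-0.5, 0.1, -0.1, -0.7, 0.9, 0.1, -0.7, 0.5, 0.2, -0.4, 0.3, 0.4, -0.0]
 yaw deg fixture 27.31026064311596
plate 2 [-0.0091  0.0177 -0.0262  0.0774  0.011 ] [-0.8, -0.5, -0.3, -0.0, 0.6, -0.6, 1.1, 0.6, -0.3, 0.1, -0.4, 0.2, 0.2]
 yaw deg fixture 27.3039784214223
plate 3 [-0.0102  0.0171 -0.0336  0.0011  0.    ] [-1.2, -0.2, -1.5, -0.5, -0.3, 0.4, -2.0, 0.6, -0.9, -0.5, -1.0, 0.4, -0.6, -0.8, 0.7, 0.1, 1.7, -3.2, 1.2, -2.0, 0.0, -0.7, 0.3, -0.5, 0.0]
 yaw deg fixture 27.296126878976974
```

```bash
cat >> fit0.py <<'E'
print('---')
def fixz(g,X): return fixT(g[:3],X)+[0,0,g[3]]
for cam,T in((t,TB),(sc,SB)):
    for sel in (slice(0,8),slice(0,4)):
        o=least_squares(lambda g:(proj(cam,fixz(g,FB[sel]))-T[sel]).ravel(),[*f,0]); print(o.x.round(4),o.fun.round(1).tolist())
    P=pts(cam); z=P[:,:,2]
    c=proj(cam,fixT(f,np.array([[-50,-70,12],[-40,115,12],[100,-10,12],[53,50,38],[-250,0,-30.],[0,-200,-30]])/1e3)).astype(int)
    for u,v in c:
        w=z[v-3:v+4,u-3:u+4]; d=cam['z_map'][v-3:v+4,u-3:u+4]; print((u,v),np.median(w[d>0]).round(4),(d>0).sum(),cam['frame'][v,u])
E
python3 fit0.py | sed -n '/---/,$p'
```

```text
---
[ 0.5446  0.1541  0.4767 -0.0164] [-0.7, -0.7, -0.6, -0.4, 0.8, 0.5, -0.0, 0.1, 0.7, 0.2, -0.3, 0.7, 0.7, -0.4, -0.7, 0.1]
[ 0.5444  0.1541  0.4769 -0.0209] [-0.1, -0.4, -0.7, 0.2, 0.5, 0.5, 0.3, -0.2]
(np.int64(386), np.int64(300)) 0.0347 49 [83 88 89]
(np.int64(269), np.int64(352)) 0.0349 49 [79 85 86]
(np.int64(302), np.int64(228)) 0.0344 49 [83 88 87]
(np.int64(279), np.int64(275)) 0.0611 49 [180 179 186]
(np.int64(403), np.int64(439)) 0.0004 49 [154 148 137]
(np.int64(444), np.int64(231)) 0.0006 49 [115 109 103]
[ 0.5464  0.1522  0.4761 -0.0157] [-1.8, 0.1, -0.2, -0.0, -0.2, 0.4, 0.3, -1.2, 1.3, 0.2, 0.2, 0.4, -0.2, -0.1, 0.6, 0.4]
[ 0.5463  0.1511  0.4761 -0.0176] [-1.1, 0.2, 0.3, 0.3, 0.1, 0.7, 0.7, -1.1]
(np.int64(400), np.int64(244)) 0.0355 49 [153 154 152]
(np.int64(389), np.int64(358)) 0.0339 49 [80 85 87]
(np.int64(291), np.int64(270)) 0.0336 49 [77 81 82]
(np.int64(320), np.int64(298)) 0.0598 49 [192 191 191]
(np.int64(540), np.int64(313)) -0.0005 49 [177 170 152]
(np.int64(367), np.int64(196)) -0.0011 49 [135 127 114]
```

```bash
sed -i 's/f\[1\],0.030\]/f[1],0.022]/' fit.py; python3 fit0.py | sed '/---/,$d'
python3 - <<'E'
from fit import *
f=np.load('fix.npy'); print(f)
for n in ['top','scene']:
    s=dict(np.load(f'pics/{n}0.npz')); P=pts(s); m=blue(s,P)&(s['z_map']>0)
    m=cv2.erode(m.astype(np.uint8),np.ones((3,3)))>0
    p=P[m]-[f[0],f[1],.022]; c,q=np.cos(f[2]),np.sin(f[2]); p=p@np.array([[c,-q,0],[q,c,0],[0,0,1]])
    p=p[(p[:,2]<.05)]
    A=np.c_[p[:,:2],np.ones(len(p))]; co=np.linalg.lstsq(A,p[:,2],rcond=None)[0]; print(n,co,(p[:,2]-A@co).std(),p.min(0),p.max(0))
E
```

```text
1 [0.5446 0.1537 0.4767] 1.77 0.8
2 [0.5438 0.1565 0.4763] 2.65 0.92
3 [0.5443 0.155  0.4763] 2.41 1.03
plate 1 [-0.0102  0.0191 -0.0322  0.1049  0.    ] [-0.1, 0.2, -0.3, -0.3, 0.3, -0.0, -0.4, -0.1, 0.4, -0.3, 0.2, 0.5, 0.0]
 yaw deg fixture 27.310951833312334
plate 2 [-0.0096  0.017  -0.0247  0.0819 -0.0009] [-0.3, -0.6, 0.0, 0.2, 0.2, -0.4, 0.6, 0.4, -0.1, 0.1, -0.3, 0.3, -0.0]
 yaw deg fixture 27.290875964075028
plate 3 [-0.0101  0.0179 -0.0291  0.0706 -0.    ] [-0.2, -0.2, -0.9, -0.8, 0.0, -0.5, -0.6, -0.3, 0.1, -0.8, -0.3, 0.0, -0.0, -0.7, 0.7, 0.3, 0.9, -0.5, 0.9, 0.2, 0.3, 0.1, 0.3, 0.3, -0.0]
 yaw deg fixture 27.291243830083793
[0.54428248 0.15500621 0.47632206]
top [ 0.12305804 -0.0023233   0.02772462] 0.0015228257963641907 [-0.05520545 -0.05552858  0.01055096] [0.03345889 0.09186816 0.03635454]
scene [ 0.12194436 -0.00334774  0.02637606] 0.0013215180416710547 [-0.05470729 -0.05580102  0.0155941 ] [0.0353161  0.09623596 0.03398466]
```

```bash
cat >> fit.py <<'E'
def fx(x,y,z,f=None):
    f=np.load('fix.npy') if f is None else f
    return fixT(f,np.array([[x,y,z]])/1e3)[0]
def plan(x,y,ztip,yawfix,tiplen=17):
    """row numbers from current pose to TCP at fixture (x,y) mm, fingertip height ztip mm in fixture, tool y at angle yawfix deg in fixture from fixture x"""
    o=ctrl.get_obs(); f=np.load('fix.npy'); p=fx(x,y,ztip+tiplen); a=f[2]+np.radians(yawfix)
    M0=R.from_quat(o['eef_rot']).as_matrix(); yv=np.array([np.cos(a),np.sin(a),0]); xv=np.array([0,0,-1.])
    M1=np.c_[xv,yv,np.cross(xv,yv)]
    d=M0.T@(p-o['tcp_pos'])/.1; rv=R.from_matrix(M0.T@M1).as_rotvec()/np.radians(120)
    print('target',p.round(4),'shift',d.round(3),'rot',rv.round(4),'rotdeg',np.degrees(np.linalg.norm(rv)*np.radians(120)).round(1))
def where():
    o=ctrl.get_obs(); f=np.load('fix.npy'); c,s=np.cos(f[2]),np.sin(f[2]); d=o['tcp_pos']-[f[0],f[1],.022]
    M=np.array([[c,s,0],[-s,c,0],[0,0,1]]); y=M@R.from_quat(o['eef_rot']).as_matrix()
    print('t',o['time'],'tcp fix mm',(M@d*1e3).round(1),'tooly',y[:,1].round(3),'toolz',y[:,2].round(3),'toolx',y[:,0].round(3),'F fix',(M@o['wrist_force']).round(1),'open',o['opening'].round(4),'q6',o['joints'].round(2))
E
python3 - <<'E'
from fit import *
where()
for a in(90,-90,0,180): plan(-85,10,90,a)
for n in ['top','scene']:
    s=dict(np.load(f'pics/{n}0.npz')); P=pts(s); z=P[:,:,2]
    m=(z>.12)&(s['z_map']>0)&(P[:,:,0]<.75)
    p=P[m]; print(n,len(p)); 
    h,_,_=np.histogram2d(p[:,0],p[:,1],[np.arange(-.2,.8,.1),np.arange(-.8,.8,.1)]); print(h.astype(int))
E
```

```text
Traceback (most recent call last):
  File "fit.py", line 28, in where
    print('t',o['time'],'tcp fix mm',(M@d*1e3).round(1),'tooly',y[:,1].round(3),'toolz',y[:,2].round(3),'toolx',y[:,0].round(3),'F fix',(M@o['wrist_force']).round(1),'open',o['opening'].round(4),'q6',o['joints'].round(2))
                                                                                                                                                                             ^^^^^^^^^^^^^^^^^^
AttributeError: 'float' object has no attribute 'round'
```

```bash
sed -i "s/o\['opening'\].round(4)/round(o['opening'],4)/" fit.py
python3 - <<'E'
from fit import *
where()
for a in(90,-90,0,180): plan(-85,10,90,a)
for n in ['top','scene']:
    s=dict(np.load(f'pics/{n}0.npz')); P=pts(s); z=P[:,:,2]
    m=(z>.12)&(s['z_map']>0)&(P[:,:,0]<.75)
    p=P[m]; print(n,len(p)); 
    h,_,_=np.histogram2d(p[:,0],p[:,1],[np.arange(-.2,.8,.1),np.arange(-.8,.8,.1)]); print(h.astype(int))
E
```

```text
t 0.1 tcp fix mm [-568.8 -487.8  225.6] tooly [-0.024 -1.    -0.001] toolz [-1.     0.024 -0.   ] toolx [ 0.     0.001 -1.   ] F fix [0.6 0.3 0.2] open 0.0854 q6 [-1.34  0.1   0.1   1.56 -0.    1.35]
target [0.4642 0.1249 0.129 ] shift [ 1.193 -5.089 -4.719] rot [1.4888e+00 9.0000e-04 2.0000e-04] rotdeg 178.7
target [0.4642 0.1249 0.129 ] shift [ 1.193 -5.089 -4.719] rot [-0.0112 -0.0001  0.0005] rotdeg 1.3
target [0.4642 0.1249 0.129 ] shift [ 1.193 -5.089 -4.719] rot [-7.612e-01 -5.000e-04  3.000e-04] rotdeg 91.3
target [0.4642 0.1249 0.129 ] shift [ 1.193 -5.089 -4.719] rot [7.388e-01 3.000e-04 5.000e-04] rotdeg 88.7
top 2014
[[0 0 0 0 0 0 0 0 0 0 0 0 0 0 0]
 [0 0 0 0 0 0 0 0 0 0 0 0 0 0 0]
 [0 0 0 0 0 0 0 0 0 0 0 0 0 0 0]
 [0 0 0 0 0 0 0 0 0 0 0 0 0 0 0]
 [0 0 0 0 0 0 0 0 0 0 0 0 0 0 0]
 [0 0 0 0 0 0 0 0 0 0 0 0 0 0 0]
 [0 0 0 0 0 0 0 0 0 0 0 0 0 0 0]
 [0 0 0 0 0 0 0 0 0 0 0 0 0 0 0]
 [0 0 0 0 0 0 0 0 0 0 0 0 0 0 0]]
scene 7531
[[   0    0    0    0    0    0    0    0    0    0    0    0    0    0
     0]
 [   0    0    0    0    0    0    0    0    0    0    0    0    0    0
     0]
 [   0    0    0    0    0    0    0    0    0    0    0    0    0    0
     0]
 [   0    0    0    0    0    0    0    0    0    0    0    0    0    0
     0]
 [   0    0    0    0    0    0    0    0    0 1784    0    0    0    0
     0]
 [   0    0    0    0    0    0    0    0 1703 1209    0    0    0    0
     0]
 [   0    0    0    0    0    0    0    0    0    0    0    0    0    0
     0]
 [   0    0    0    0    0    0    0    0    0    0    0    0    0    0
     0]
 [   0    0    0    0  139    0    0    0    0    0    0    0    0    0
     0]]
```

Run:
```python
from fit import *
s=dict(np.load('pics/scene0.npz')); P=pts(s); z=P[:,:,2]
m=(z>.12)&(s['z_map']>0)&(P[:,:,0]<.45)&(P[:,:,0]>.15)
v,u=np.nonzero(m); p=P[m]; print(u.min(),u.max(),v.min(),v.max(),p.min(0),p.max(0),s['z_map'][m].min())
for uu,vv in((610,200),(630,150),(635,240),(482,90),(460,40)): print(uu,vv,P[vv,uu],s['z_map'][vv,uu])
```

```text
596 639 102 261 [0.26245331 0.00547534 0.22989484] [0.32847762 0.14667772 0.35443779] 0.53710306
610 200 [0.31135541 0.10262944 0.29179465] 0.6041802
630 150 [0.31579778 0.07958016 0.33714059] 0.5824773
635 240 [0.27726596 0.14070892 0.29200238] 0.57215667
482 90 [ 0.55926223 -0.26264781  0.08731117] 1.0407952
460 40 [ 0.85074953 -0.97141482 -0.30736714] 1.819247
```

Run:
```python
import cv2
a=cv2.imread('pics/scene0.png')[0:320,440:640]; cv2.imwrite('pics/rz.png',cv2.resize(a,(375,600),interpolation=cv2.INTER_CUBIC))
```

```text
(no output)
```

View pics/rz.png

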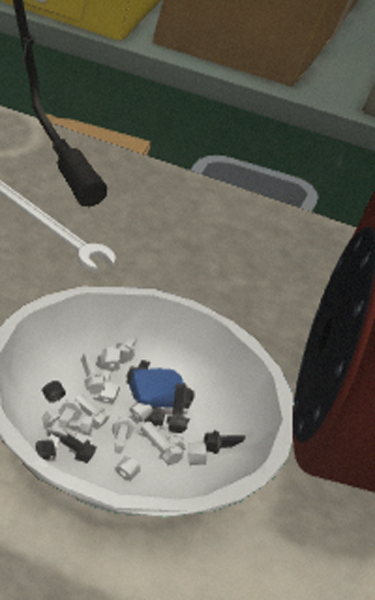

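```bash
python3 -c "
from h import *
s=snap('wrist','w0');print(s['position'],s['orientation'],s['mtx'].tolist())"
```

```text
[ 0.33743827 -0.50260819  0.37286827] [ 0.8360093  -0.52316295 -0.08833105  0.13995215] [[339.20009593163576, 0.0, 321.2727029160241], [0.0, 339.20009593163576, 242.94152110966598], [0.0, 0.0, 1.0]]
```

View pics/w0.png

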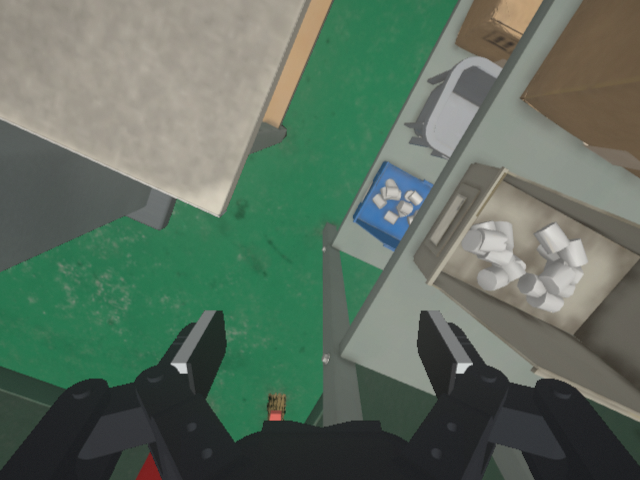

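Call:
apply_moves --increments '[[[0,-0.35,-0.3,0,0,0,1],[0,-0.7,-0.6,0,0,0,1],[0,-1,-0.94,0,0,0,1]]]'

```text
time: 0.45
tcp_pos: [0.3031, -0.4069, 0.2477]
eef_rot: [-0.689, -0.159, 0.689, -0.158]
wrist_force: [0.4, 0.3, 0.8]
opening: 0.0858
```

Call:
apply_moves --increments '[[[0,-0.35,-0.3,0,0,0,1],[0,-0.7,-0.6,0,0,0,1],[0,-1,-0.94,0,0,0,1]]]'

```text
time: 0.75
tcp_pos: [0.3439, -0.2756, 0.2481]
eef_rot: [-0.689, -0.158, 0.689, -0.158]
wrist_force: [1.4, -1.0, 0.9]
opening: 0.0856
```

Call:
apply_moves --increments '[[[0,-0.35,-0.3,0,0,0,1],[0,-0.7,-0.6,0,0,0,1],[0,-1,-0.94,0,0,0,1]]]'

```text
time: 1.05
tcp_pos: [0.3847, -0.1446, 0.2483]
eef_rot: [0.689, 0.158, -0.689, 0.159]
wrist_force: [0.2, -0.9, -0.2]
opening: 0.0856
```

Call:
apply_moves --increments '[[[0,-0.35,-0.3,0,0,0,1],[0,-0.7,-0.6,0,0,0,1],[0,-1,-0.94,0,0,0,1]]]'

```text
time: 1.35
tcp_pos: [0.4255, -0.0133, 0.2485]
eef_rot: [0.689, 0.159, -0.689, 0.159]
wrist_force: [1.9, -1.3, -0.7]
opening: 0.0854
```

Call:
apply_moves --increments '[[[0,-0.35,-0.3,0,0,0,1],[0,-0.7,-0.6,0,0,0,1],[0,-1,-0.94,-0.0112,0,0,1],[0,-1,-0.94,-0.0112,0,0,1],[0,-1,-0.94,-0.0112,0,0,1]]]'

```text
time: 1.85
tcp_pos: [0.4661, 0.1165, 0.2478]
eef_rot: [-0.686, -0.168, 0.687, -0.168]
wrist_force: [-0.2, 0.1, -0.8]
opening: 0.0858
```

Run:
```python
from fit import *
where(); plan(-85,10,40,-90,4); snap('wrist','w1')
```

```text
t 1.85 tcp fix mm [-87.2   1.6 225.8] tooly [ 0.002 -1.    -0.   ] toolz [-1.    -0.002  0.001] toolx [-0.001  0.    -1.   ] F fix [-0.1  0.2 -0.8] open 0.0858 q6 [-0.03 -0.26 -0.25  1.58 -0.    2.63]
target [0.4642 0.1249 0.066 ] shift [ 1.818 -0.083 -0.024] rot [0.0011 0.0006 0.0001] rotdeg 0.2
```

View pics/w1.png

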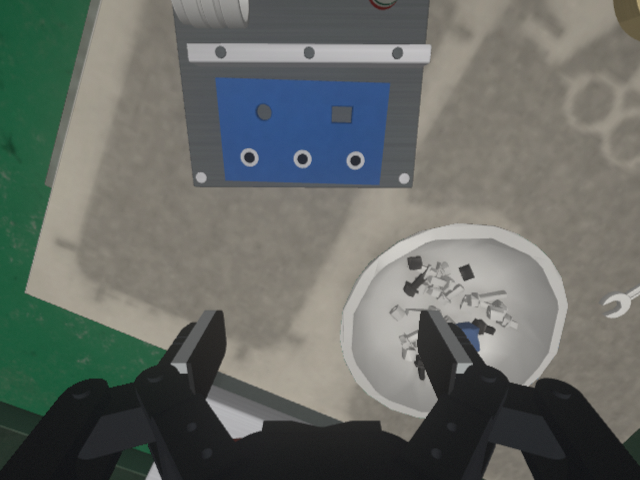

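Call:
apply_moves --increments '[[[0.4,-0.13,-0.02,0,0,0,1],[0.8,-0.13,-0.02,0,0,0,1],[1,-0.13,-0.02,0,0,0,1]]]'

```text
time: 2.2
tcp_pos: [0.4606, 0.1268, 0.1451]
eef_rot: [-0.686, -0.166, 0.688, -0.166]
wrist_force: [-0.3, -0.3, 0.5]
opening: 0.0855
```

Call:
apply_moves --increments '[[[0.4,0,0,0,0,0,1],[0.7,0,0,0,0,0,1],[0.87,0,0,0,0,0,1],[0.87,0,0,0,0,0,1],[0.87,0,0,0,0,0,1]]]'

```text
time: 2.7
tcp_pos: [0.4624, 0.1271, 0.062]
eef_rot: [0.687, 0.166, -0.687, 0.166]
wrist_force: [0.6, -0.6, -0.4]
opening: 0.0856
```

Run:
```python
from fit import *
where(); snap('scene','s1'); s=snap('wrist','w2')
a=cv2.imread('pics/s1.png')[180:400,245:545]; cv2.imwrite('pics/s1z.png',cv2.resize(a,(800,587),interpolation=cv2.INTER_CUBIC))
```

```text
t 2.7 tcp fix mm [-85.6  12.7  40. ] tooly [-0.002 -1.     0.   ] toolz [-1.     0.002 -0.   ] toolx [ 0. -0. -1.] F fix [ 0.3 -0.8 -0.4] open 0.0856 q6 [-0.01 -0.22 -0.55  1.23 -0.    2.66]
```

View pics/s1z.png

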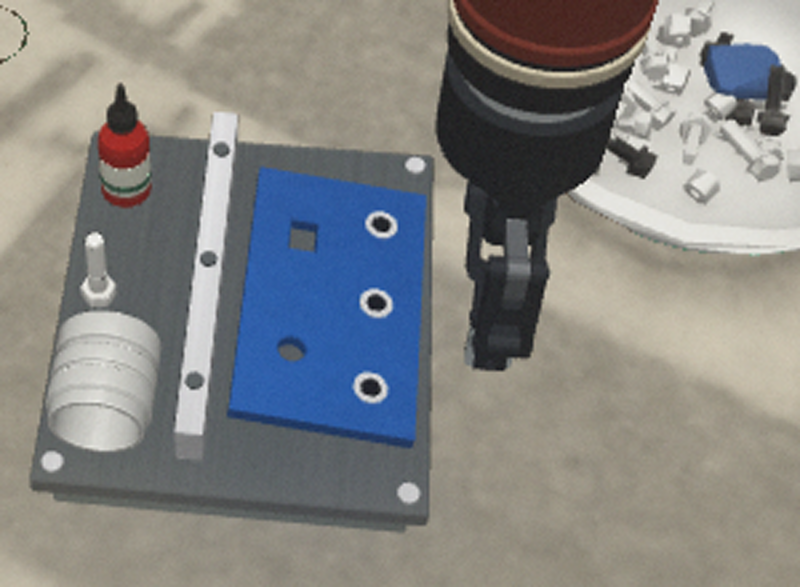

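View pics/w2.png

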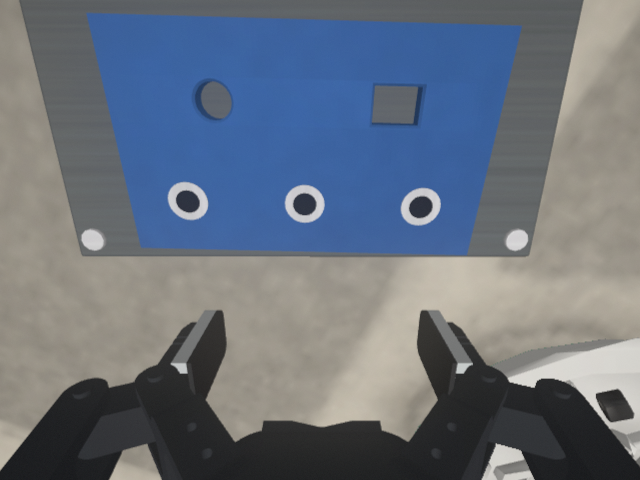

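Run:
```python
from fit import *
s=dict(np.load('pics/w2.npz')); P=pts(s); f=np.load('fix.npy'); c,q=np.cos(f[2]),np.sin(f[2])
Q=(P-[f[0],f[1],.022])@np.array([[c,-q,0],[q,c,0],[0,0,1]])*1e3
for u,v in((212,315),(220,320),(210,330),(190,345),(200,350),(428,315),(430,330),(450,345)): print(u,v,Q[v,u].round(1))
m=np.zeros((480,640),bool); m[300:375,160:225]=1; m&=(s['z_map']>0)&(s['z_map']<.25)
p=Q[m]; print('tip',np.percentile(p,[0,1,5,50,99,100],axis=0).round(1))
print('base',Q[240,60].round(1),Q[200,560].round(1),'fence?','plate near',Q[240,300].round(1),Q[20,300].round(1))
```

```text
212 315 [-74.6  57.8  44.2]
220 320 [-78.   55.3  42.6]
210 330 [-74.9  55.4  54.6]
190 345 [-74.2  59.2  64.9]
200 350 [-75.1  55.2  66.6]
428 315 [-74.3 -30.4  45.1]
430 330 [-77.8 -30.   50.5]
450 345 [-74.4 -32.2  65. ]
tip [[-160.9   54.9  -24.5]
 [-155.3   55.3  -23.8]
 [-132.4   55.5  -23.3]
 [ -82.1   61.3   49.1]
 [ -72.8  118.1   80.3]
 [ -71.3  120.9   83. ]]
base [-63.9 165.  -21.4] [ -41.3 -122.1  -23.1] fence? plate near [-50.1  22.5  20.7] [33.  20.1 30.6]
```

Call:
apply_moves --increments '[[[0.1,0,0,0,0,0,1],[0.205,0,0,0,0,0,1],[0.205,0,-0.06,0,0,0,1],[0.205,0,-0.12,0,0,0,1],[0.205,0,-0.15,0,0,0,1],[0.205,0,-0.17,0,0,0,1],[0.205,0,-0.19,0,0,0,1],[0.205,0,-0.21,0,0,0,1],[0.205,0,-0.22,0,0,0,1],[0.205,0,-0.22,0,0,0,1]]]'

```text
time: 3.8
tcp_pos: [0.4818, 0.1383, 0.0408]
eef_rot: [-0.687, -0.167, 0.687, -0.167]
wrist_force: [-1.3, 0.5, 0.8]
opening: 0.0853
```

Run:
```python
from fit import *
where(); snap('wrist','w3')
```

```text
t 3.8 tcp fix mm [-63.2  13.8  18.8] tooly [ 0. -1.  0.] toolz [-1. -0.  0.] toolx [-0. -0. -1.] F fix [-1.   1.1  0.8] open 0.0853 q6 [ 0.02 -0.13 -0.51  1.19 -0.    2.68]
```

View pics/w3.png

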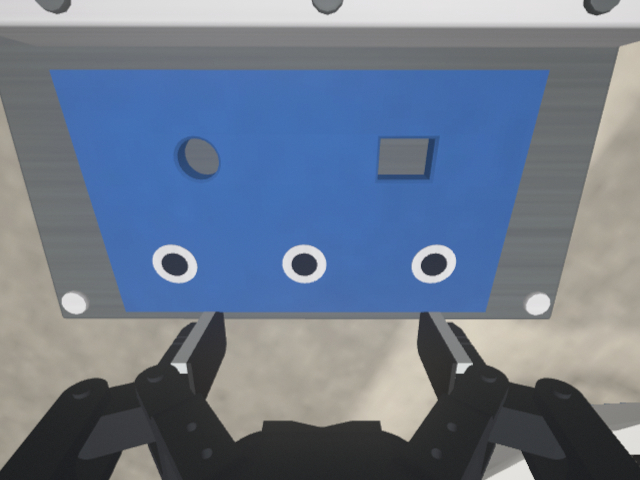

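Call:
apply_moves --increments '[[[0,0,-0.01,0,0,0,1],[0,0,-0.02,0,0,0,1],[0,0,-0.03,0,0,0,1],[0,0,-0.04,0,0,0,1],[0,0,-0.05,0,0,0,1],[0,0,-0.06,0,0,0,1],[0,0,-0.065,0,0,0,1]]]'

```text
time: 4.55
tcp_pos: [0.4876, 0.1412, 0.0407]
eef_rot: [-0.687, -0.167, 0.687, -0.167]
wrist_force: [-2.7, -2.2, 1.7]
opening: 0.0856
```

Call:
apply_moves --increments '[[[0,0,-0.004,0,0,0,1],[0,0,-0.008,0,0,0,1]]]'

```text
time: 4.75
tcp_pos: [0.4883, 0.1416, 0.0408]
eef_rot: [-0.687, -0.167, 0.687, -0.167]
wrist_force: [-2.9, -1.5, 1.6]
opening: 0.0853
```

Run:
```python
from fit import *
where(); snap('wrist','w4'); snap('top','t4')
```

```text
t 4.75 tcp fix mm [-55.9  13.7  18.8] tooly [-0. -1.  0.] toolz [-1.  0.  0.] toolx [-0. -0. -1.] F fix [-3.3  0.   1.6] open 0.0853 q6 [ 0.02 -0.1  -0.49  1.18 -0.    2.69]
```

View pics/w4.png

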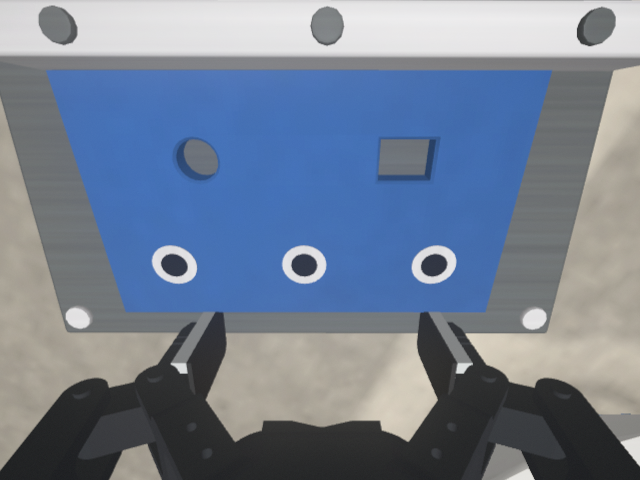

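Call:
apply_moves --increments '[[[0,0,-0.005,0,0,0,1],[0,0,-0.01,0,0,0,1]]]'

```text
time: 5.05
tcp_pos: [0.4892, 0.142, 0.0408]
eef_rot: [0.687, 0.167, -0.687, 0.167]
wrist_force: [-2.7, -2.0, 1.1]
opening: 0.0854
```

Call:
apply_moves --increments '[[[0,0,-0.005,0,0,0,1],[0,0,-0.01,0,0,0,1]]]'

```text
time: 5.25
tcp_pos: [0.4897, 0.1423, 0.0407]
eef_rot: [-0.687, -0.167, 0.687, -0.167]
wrist_force: [-5.6, -3.7, 3.2]
opening: 0.0856
```

Run:
```python
from fit import *
where(); s=snap('wrist','w5'); snap('scene','s5')
P=pts(s); f=np.load('fix.npy'); c,q=np.cos(f[2]),np.sin(f[2])
Q=(P-[f[0],f[1],.022])@np.array([[c,-q,0],[q,c,0],[0,0,1]])*1e3
for u in(150,300,450):
  for v in range(10,90,5): print(u,v,Q[v,u].round(1).tolist(),s['frame'][v,u].tolist())
a=cv2.imread('pics/s5.png')[180:400,245:545]; cv2.imwrite('pics/s5z.png',cv2.resize(a,(800,587),interpolation=cv2.INTER_CUBIC))
```

```text
t 5.25 tcp fix mm [-54.3  13.8  18.7] tooly [-0. -1.  0.] toolz [-1.     0.     0.001] toolx [-0.001 -0.    -1.   ] F fix [-6.7 -0.7  3.2] open 0.0856 q6 [ 0.03 -0.1  -0.49  1.18 -0.    2.69]
150 10 [29.3, 14.1, 143.8] [221, 221, 221]
150 15 [57.3, 60.0, 37.7] [224, 223, 224]
150 20 [56.3, 60.4, 37.4] [226, 225, 226]
150 25 [55.2, 60.9, 36.7] [228, 227, 228]
150 30 [53.6, 60.2, 38.8] [226, 226, 227]
150 35 [52.5, 60.6, 38.3] [225, 225, 226]
150 40 [51.5, 61.1, 37.6] [226, 226, 226]
150 45 [50.3, 61.3, 37.5] [225, 224, 225]
150 50 [49.1, 61.5, 37.5] [224, 223, 225]
150 55 [47.9, 61.8, 37.3] [225, 225, 226]
150 60 [46.6, 62.0, 37.4] [203, 203, 206]
150 65 [46.2, 64.6, 32.0] [128, 130, 134]
150 70 [44.8, 64.6, 32.6] [96, 120, 164]
150 75 [43.5, 64.9, 32.4] [81, 119, 183]
150 80 [42.2, 65.4, 31.7] [80, 118, 183]
150 85 [40.7, 65.2, 32.8] [79, 119, 184]
300 10 [58.5, 19.8, 37.5] [225, 225, 226]
300 15 [57.5, 19.8, 36.9] [230, 229, 230]
300 20 [56.4, 19.8, 36.8] [233, 232, 233]
300 25 [55.0, 19.8, 37.7] [234, 234, 235]
300 30 [53.9, 19.9, 37.2] [232, 232, 232]
300 35 [52.6, 19.9, 37.9] [23
[... 414 characters left out ...]
] [77, 118, 183]
450 10 [58.5, -20.4, 37.6] [226, 226, 226]
450 15 [57.4, -20.6, 37.3] [231, 231, 232]
450 20 [56.0, -20.5, 38.1] [234, 233, 235]
450 25 [54.8, -20.6, 38.2] [238, 237, 238]
450 30 [53.7, -20.9, 37.9] [236, 235, 236]
450 35 [52.6, -21.1, 37.8] [235, 233, 234]
450 40 [51.6, -21.5, 36.8] [234, 233, 233]
450 45 [50.0, -21.1, 38.7] [233, 232, 232]
450 50 [48.9, -21.4, 38.2] [231, 230, 231]
450 55 [47.8, -21.9, 37.2] [231, 230, 232]
450 60 [46.6, -22.1, 37.1] [214, 212, 213]
450 65 [45.8, -23.3, 33.9] [127, 126, 128]
450 70 [44.8, -24.1, 32.2] [99, 113, 147]
450 75 [43.4, -24.2, 32.1] [69, 111, 175]
450 80 [42.1, -24.4, 32.1] [70, 111, 176]
450 85 [40.6, -24.3, 32.8] [69, 110, 176]
```

View pics/s5z.png

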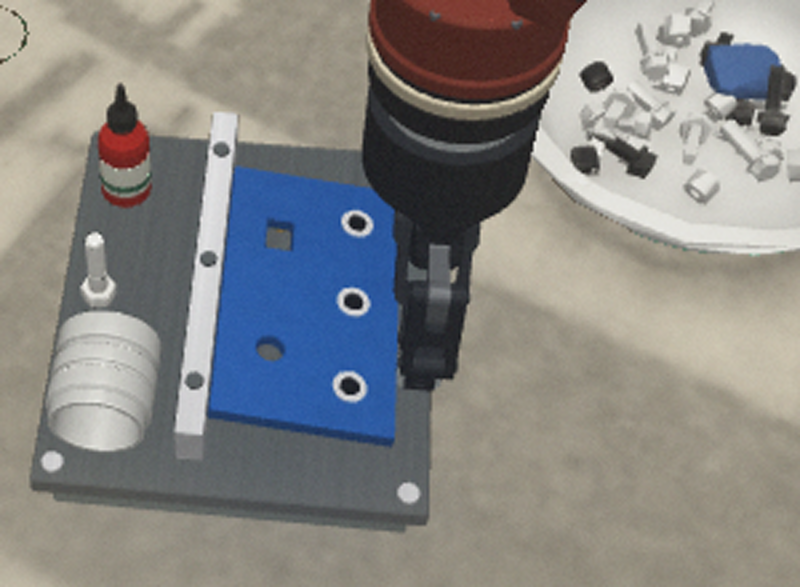

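View pics/w5.png

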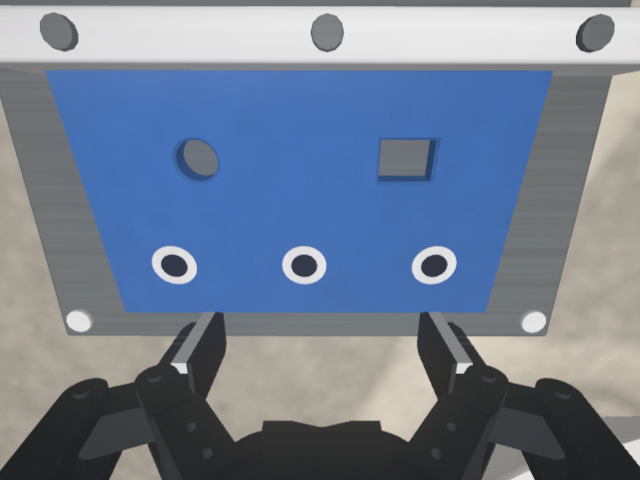

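Call:
apply_moves --increments '[[[0,0,0.05,0,0,0,1],[0,0,0.2,0,0,0,1],[-0.3,0,0.25,0,0,0,1],[-0.7,0,0.25,0,0,0,1],[-1,0,0.25,0,0,0,1]]]'

```text
time: 5.85
tcp_pos: [0.4681, 0.131, 0.1429]
eef_rot: [0.688, 0.167, -0.686, 0.167]
wrist_force: [0.4, -0.3, 0.9]
opening: 0.0855
```

Call:
apply_moves --increments '[[[0,-0.3,-0.1,-0.07,0,0,0],[0,-0.6,-0.3,-0.14,0,0,0],[0,-0.9,-0.5,-0.21,0,0,0],[0,-1,-0.7,-0.28,0,0,0],[0,-1,-0.7,-0.35,0,0,0],[0,-1,-0.7,-0.42,0,0,0],[0,-1,-0.7,-0.49,0,0,0],[0,-1,-0.7,-0.56,0,0,0],[0,-1,-0.7,-0.63,0,0,0],[0,-1,-0.7,-0.7,0,0,0],[0,-1,-0.7,-0.75,0,0,0],[0,-1,-0.7,-0.75,0,0,0]]]'

```text
time: 7.05
tcp_pos: [0.4843, 0.2521, 0.1409]
eef_rot: [0.368, 0.604, -0.367, 0.604]
wrist_force: [-0.4, -0.2, 0.1]
opening: 0.0429
```

Run:
```python
from fit import *
where(); s=snap('wrist','w6'); snap('top','t6'); snap('scene','s6')
P=pts(s); f=np.load('fix.npy'); c,q=np.cos(f[2]),np.sin(f[2])
o=ctrl.get_obs()
T=(P-o['tcp_pos'])@R.from_quat(o['eef_rot']).as_matrix()*1e3
m=(s['z_map']>0)&(T[:,:,0]>-30)&(T[:,:,0]<30)&(abs(T[:,:,1])<70)&(abs(T[:,:,2])<40)
p=T[m]; print(len(p),np.percentile(p,[0,1,5,95,99,100],axis=0).round(1))
a=cv2.imread('pics/s6.png')[180:400,245:545]; cv2.imwrite('pics/s6z.png',cv2.resize(a,(800,587),interpolation=cv2.INTER_CUBIC))
```

```text
t 7.05 tcp fix mm [ -8.8 113.7 118.9] tooly [1.    0.001 0.001] toolz [ 0.001 -1.    -0.   ] toolx [ 0.001  0.    -1.   ] F fix [-0.4 -0.   0.1] open 0.0429 q6 [ 0.24 -0.05 -0.26  1.37  0.    1.33]
5460 [[-30.  -50.4 -14.6]
 [-29.8 -40.9 -13.9]
 [-28.9 -34.3 -12.6]
 [  8.7  33.3   6.9]
 [ 12.6  40.4   9.6]
 [ 16.   50.   10.9]]
```

View pics/w6.png

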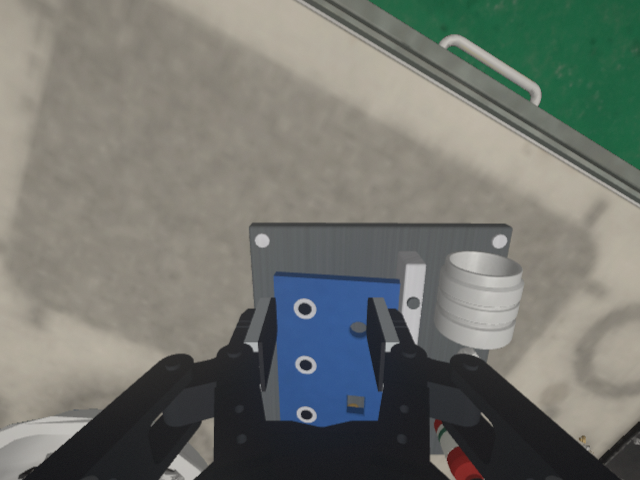

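View pics/s6z.png

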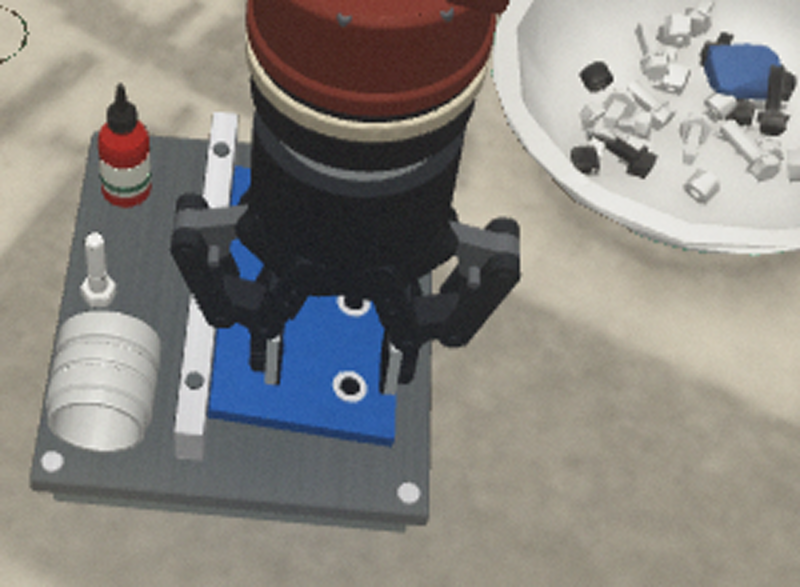

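Run:
```python
from fit import *
f=np.load('fix.npy'); c,q=np.cos(f[2]),np.sin(f[2]); o=ctrl.get_obs(); Rt=R.from_quat(o['eef_rot']).as_matrix()
for n in('w6','s6'):
    s=dict(np.load(f'pics/{n}.npz')); P=pts(s)
    T=(P-o['tcp_pos'])@Rt*1e3; v=s['z_map']>0
    for a in range(-70,20,10):
        m=v&(T[:,:,0]>a)&(T[:,:,0]<a+10)&(abs(T[:,:,1])<120)&(abs(T[:,:,2])<50); p=T[m]
        if len(p)>5: print(n,a,len(p),'y',np.percentile(p[:,1],[1,99]).round(0),'z',np.percentile(p[:,2],[1,99]).round(0))
s=dict(np.load('pics/s6.npz')); P=pts(s); Q=(P-[f[0],f[1],.022])@np.array([[c,-q,0],[q,c,0],[0,0,1]])*1e3
m=(s['z_map']>0)&(Q[:,:,2]>20)&(Q[:,:,2]<70)&(Q[:,:,0]>62)&(Q[:,:,0]<135)&(Q[:,:,1]>30)&(Q[:,:,1]<135); p=Q[m]
print('sleeve',np.percentile(p,[0.5,99.5],axis=0).round(1))
s=dict(np.load('pics/w6.npz')); P=pts(s); Q=(P-[f[0],f[1],.022])@np.array([[c,-q,0],[q,c,0],[0,0,1]])*1e3
for (u,v) in((275,273),(398,279),(300,276),(250,224),(510,226),(412,252)): print(u,v,Q[v-2:v+6,u].round(1)[::3].tolist())
```

```text
w6 -70 14727 y [-62.  61.] z [-18.   1.]
w6 -60 10124 y [-59.  58.] z [-18.  10.]
w6 -50 7462 y [-56.  55.] z [-17.  11.]
w6 -40 6243 y [-54.  53.] z [-14.  10.]
w6 -30 1893 y [-43.  43.] z [-14.   9.]
w6 -20 1303 y [-35.  34.] z [-12.  10.]
w6 -10 1162 y [-35.  34.] z [-12.  10.]
w6 0 915 y [-35.  34.] z [-12.  10.]
w6 10 187 y [-28.  27.] z [-12.   9.]
s6 -70 423 y [-61.  62.] z [-18.  -2.]
s6 -60 429 y [-58.  59.] z [-18.   9.]
s6 -50 390 y [-55.  56.] z [-16.  12.]
s6 -40 541 y [-51.  52.] z [-14.  11.]
s6 -30 118 y [-40.  42.] z [-13.  -4.]
s6 -20 109 y [-34.  35.] z [-12.   5.]
s6 -10 121 y [-34.  35.] z [-12.   6.]
s6 0 107 y [-34.  34.] z [-12.   7.]
s6 10 17 y [-30.  28.] z [-11.  -0.]
sleeve [[ 72.4  64.   20.1]
 [122.1 114.1  64.4]]
275 273 [[-43.9, 96.1, 12.2], [-43.2, 96.2, 17.8], [-43.1, 94.4, 19.1]]
398 279 [[45.9, 95.2, 20.6], [44.6, 95.7, 26.9], [43.8, 95.1, 30.5]]
300 276 [[-25.0, 95.6, 16.5], [-24.7, 95.6, 21.8], [-24.8, 93.3, 21.9]]
250 224 [[-67.6, 124.0, -23.2], [-60.7, 130.9, 9.5], [-60.1, 129.6, 12.7]]
510 226 [[144.3, 122.8, -22.2], [125.7, 129.9, 10.7], [125.6, 127.9, 11.5]]
412 252 [[56.8, 112.6, 11.7], [55.1, 112.8, 18.2], [53.6, 112.7, 24.0]]
```

Call:
apply_moves --increments '[[[0.3,0,0,0,0,0,0],[0.6,0,0,0,0,0,0],[0.8,0,0,0,0,0,0],[0.86,0,0,0,0,0,0],[0.89,0,0,0,0,0,0],[0.89,0,0,0,0,0,0]]]'

```text
time: 7.8
tcp_pos: [0.4847, 0.2521, 0.0525]
eef_rot: [0.368, 0.603, -0.368, 0.604]
wrist_force: [0.5, 0.7, 0.1]
opening: 0.0425
```

Run:
```python
from fit import *
where(); s=snap('wrist','w7'); snap('scene','s7')
a=cv2.imread('pics/s7.png')[180:400,245:545]; cv2.imwrite('pics/s7z.png',cv2.resize(a,(800,587),interpolation=cv2.INTER_CUBIC))
```

```text
t 7.8 tcp fix mm [ -8.4 113.6  30.5] tooly [ 1.    -0.001  0.001] toolz [-0.001 -1.     0.   ] toolx [ 0.001 -0.    -1.   ] F fix [0.8 0.4 0.1] open 0.0425 q6 [ 0.24  0.   -0.37  1.2  -0.    1.34]
```

View pics/s7z.png

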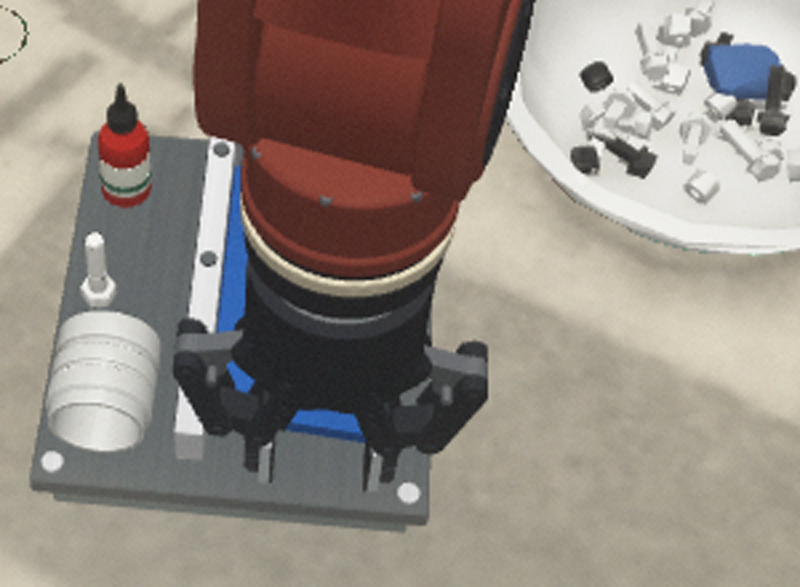

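Call:
apply_moves --increments '[[[0,0,0.03,0,0,0,0],[0,0,0.06,0,0,0,0],[0,0,0.08,0,0,0,0],[0,0,0.1,0,0,0,0],[0,0,0.12,0,0,0,0],[0,0,0.14,0,0,0,0],[0,0,0.155,0,0,0,0],[0,0,0.17,0,0,0,0],[0,0,0.185,0,0,0,0],[0,0,0.2,0,0,0,0],[0,0,0.21,0,0,0,0],[0,0,0.21,0,0,0,0]]]'

```text
time: 9.1
tcp_pos: [0.4939, 0.233, 0.0516]
eef_rot: [0.368, 0.604, -0.368, 0.604]
wrist_force: [-0.3, 0.7, -0.5]
opening: 0.0429
```

Run:
```python
from fit import *
where(); s=snap('wrist','w8'); snap('top','t8')
```

```text
t 9.1 tcp fix mm [-9.  92.4 29.6] tooly [ 1. -0. -0.] toolz [-0.    -1.     0.001] toolx [-0.    -0.001 -1.   ] F fix [ 0.   0.8 -0.5] open 0.0429 q6 [ 0.2   0.   -0.37  1.2  -0.    1.3 ]
```

View pics/w8.png

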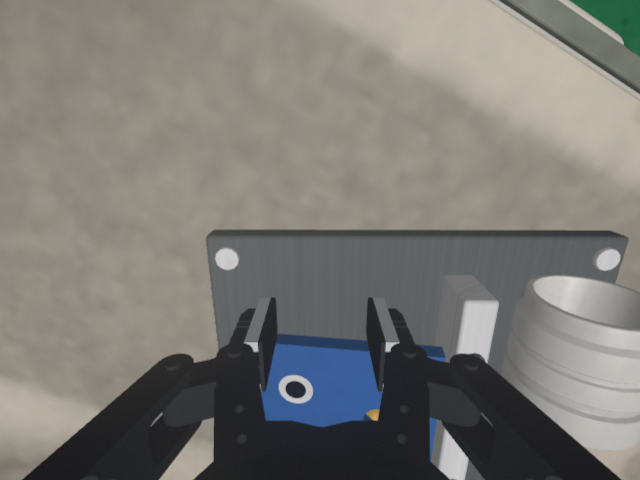

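View pics/t8.png

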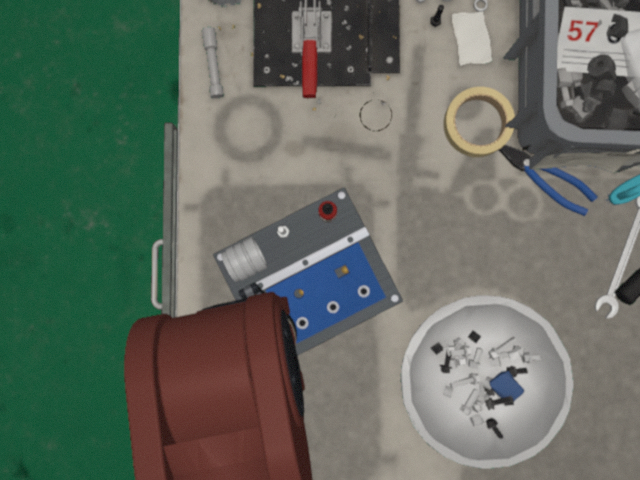

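Call:
apply_moves --increments '[[[0,0,0.01,0,0,0,0],[0,0,0.02,0,0,0,0],[0,0,0.03,0,0,0,0],[0,0,0.04,0,0,0,0]]]'

```text
time: 9.6
tcp_pos: [0.4957, 0.2297, 0.0518]
eef_rot: [0.368, 0.604, -0.368, 0.604]
wrist_force: [1.0, -0.9, 0.4]
opening: 0.043
```

Run:
```python
from fit import *
where(); s=snap('wrist','w9'); snap('top','t9')
a=cv2.imread('pics/t9.png')[190:370,220:420]; cv2.imwrite('pics/t9z.png',cv2.resize(a,(667,600),interpolation=cv2.INTER_CUBIC))
```

```text
t 9.6 tcp fix mm [-8.9 88.6 29.8] tooly [ 1. -0. -0.] toolz [-0. -1.  0.] toolx [-0. -0. -1.] F fix [ 0.5 -1.3  0.4] open 0.043 q6 [ 0.19  0.   -0.37  1.2  -0.    1.29]
```

View pics/w9.png

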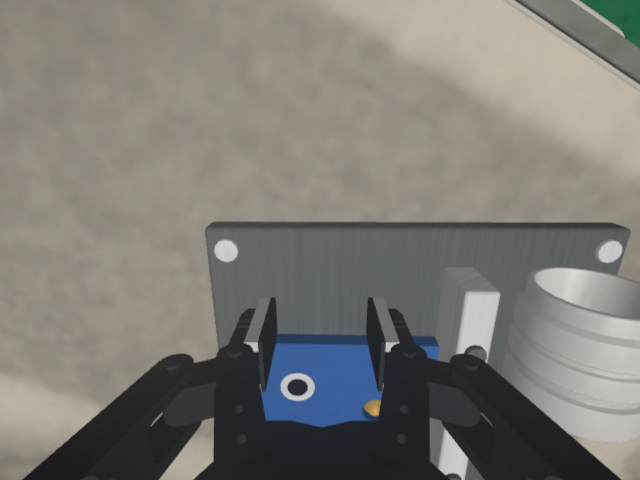

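View pics/t9z.png

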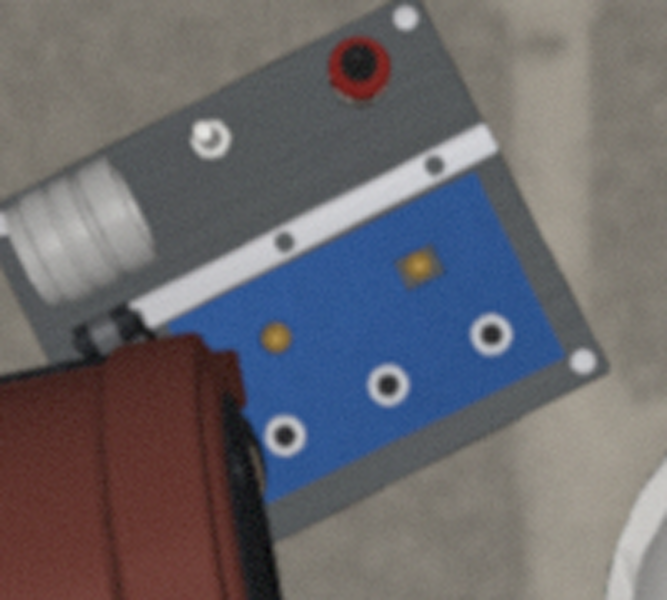

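```bash
cat >> fit.py <<'E'
def platefit(s):
    f=np.load('fix.npy'); c,q=np.cos(f[2]),np.sin(f[2]); P=pts(s)
    Q=(P-[f[0],f[1],.022])@np.array([[c,-q,0],[q,c,0],[0,0,1]])*1e3
    hsv=cv2.cvtColor(s['frame'],cv2.COLOR_RGB2HSV); m=cv2.inRange(hsv,(100,110,50),(125,255,255))
    m=(cv2.erode(m,np.ones((5,5)))>0)&(s['z_map']>0)&(Q[:,:,2]<45)&(Q[:,:,2]>5)&(abs(Q[:,:,0])<60)&(abs(Q[:,:,1])<120)
    p=Q[m]; A=np.c_[p[:,:2],np.ones(len(p))]; co=np.linalg.lstsq(A,p[:,2],rcond=None)[0]
    print(len(p),'slope x,y',co[:2].round(3),'top z at centre',co[2].round(1),p.min(0).round(1),p.max(0).round(1))
E
python3 - <<'E'
from fit import *
for n in('t4','w5','t9','w9'): print(n); platefit(dict(np.load(f'pics/{n}.npz')))
E
```

```text
t4
2942 slope x,y [0.142 0.001] top z at centre 27.3 [-41.6 -51.5  13.3] [40.1 90.5 37.9]
w5
92631 slope x,y [ 0.146 -0.   ] top z at centre 26.0 [-43.8 -54.4  18. ] [44.2 95.9 34.9]
t9
3813 slope x,y [-0.001  0.001] top z at centre 21.0 [-42.5 -72.3  15.6] [41.2 65.7 27.3]
w9
7340 slope x,y [-0.004 -0.019] top z at centre 20.4 [-38.8  26.5  13.5] [44.9 77.6 21.5]
```

Call:
apply_moves --increments '[[[0,0,-0.03,0,0,0,0],[0,0,-0.15,0,0,0,0],[0,0,-0.3,0,0,0,0],[-0.4,0,-0.5,0,0,0,0],[-0.8,0,-0.9,0,0,0,0],[-1,0,-1,0,0,0,0],[-1,0,-1,0,0,0,0]]]'

```text
time: 10.4
tcp_pos: [0.4499, 0.3221, 0.156]
eef_rot: [0.369, 0.603, -0.365, 0.606]
wrist_force: [-0.2, -0.5, 0.4]
opening: 0.0428
```

Call:
apply_moves --increments '[[[-0.2,-0.5,-0.2,0,0,0,0],[-0.4,-0.9,-0.3,0,0,0,0],[-0.4,-1,-0.3,0,0,0,0],[-0.4,-1,-0.3,0,0,0,0]]]'

```text
time: 10.8
tcp_pos: [0.3457, 0.2998, 0.192]
eef_rot: [0.368, 0.604, -0.367, 0.604]
wrist_force: [-0.5, -0.7, -0.7]
opening: 0.0428
```

Run:
```python
from fit import *
where()
for n in('top','scene'):
    s=snap(n,n[0]+'10'); platefit(s)
a=cv2.imread('pics/t10.png')[190:370,220:420]; cv2.imwrite('pics/t10z.png',cv2.resize(a,(667,600),interpolation=cv2.INTER_CUBIC))
a=cv2.imread('pics/s10.png')[180:400,245:545]; cv2.imwrite('pics/s10z.png',cv2.resize(a,(800,587),interpolation=cv2.INTER_CUBIC))
```

```text
t 10.8 tcp fix mm [-110.1  219.7  170. ] tooly [1.    0.001 0.001] toolz [ 0.001 -1.     0.   ] toolx [ 0.001 -0.    -1.   ] F fix [-0.8 -0.4 -0.7] open 0.0428 q6 [ 0.43 -0.34 -0.42  1.49 -0.    1.52]
4330 slope x,y [ 0.001 -0.001] top z at centre 21.0 [-42.4 -71.8  15.8] [41.3 71.3 26.8]
4460 slope x,y [-0.  0.] top z at centre 19.7 [-42.2 -72.4  15.3] [44.3 77.8 24.2]
```

View pics/t10z.png

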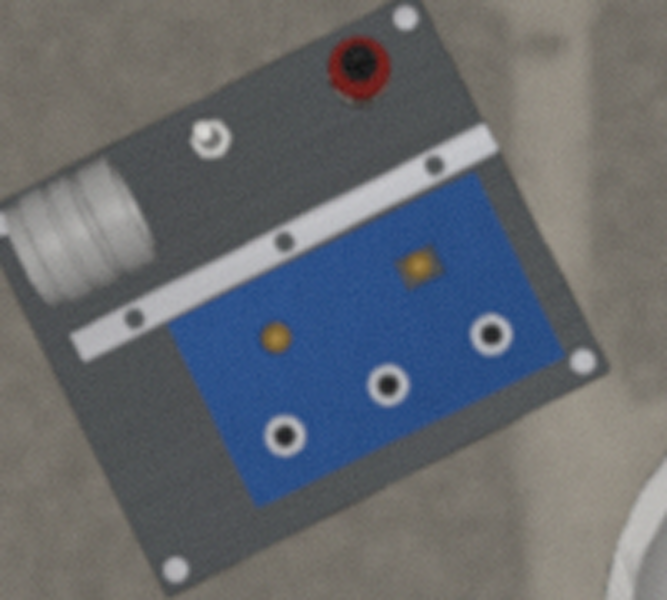

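View pics/s10z.png

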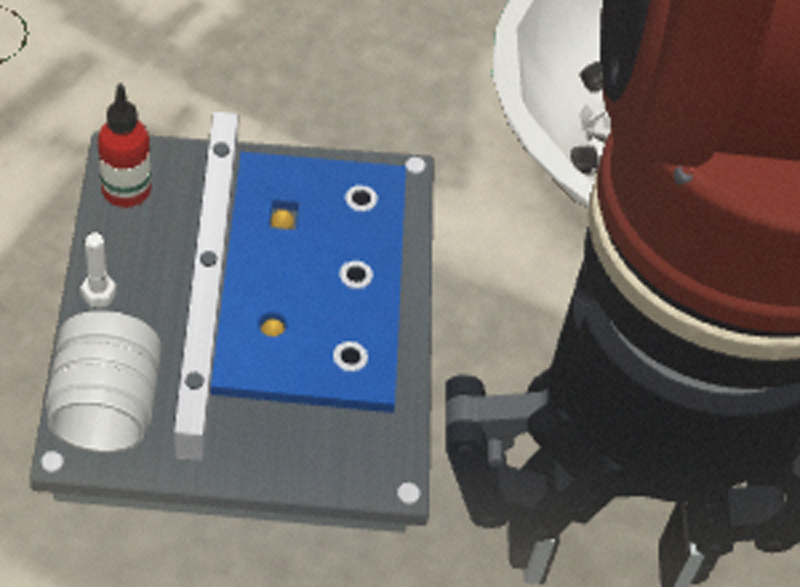

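```bash
python3 -c "
from station import ctrl
print(ctrl.finish_job())"
```

```text
the job is handed in; nothing more can be done
None
```

The plate is seated over both pins and the job is handed in; no verdict was reported. I pushed its near edge with both open fingertips until it sat square against the fence (about 7 N), then pushed its left edge about 18 mm to the right. Both holes dropped over the pins, and I backed the arm clear at about 11 s.

**Last checks**
- **Flatness and height:** the depth images give a plate slope of 0.001 or less. The plate's top face is at 19.7 mm in the scene camera and 21.0 mm in the top camera, against 20 mm expected. The two cameras differ by 1.3 mm, which is within calibration.
- **Holes:** both brass pins show through the holes. I did not measure the exact hole-to-pin offset; the plate lying flat means the round hole can be at most about 1 mm off its pin.
- **Bystanders:** the sleeve, bolt and bottle look unmoved in the pictures, and the arm touches nothing.
- **Disagreements:** corner fits in the images disagreed with the depth data on the packing block's height and on the plate's starting tilt. I used the depth values, and the later contacts agreed with them.

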